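Fit the scribing gauge on the curved guide rod of the dish-carving jig

TASK

Pick up the loose scribing gauge and thread its bore onto the free end of the jig's curved guide rod, with the scribing point facing the dish blank inside the bend. Slide it gently round the bend, turning it to follow the rod and never forcing it, until it bears firmly on the stop collar by the post; press it home there for a moment, then let go so that it hangs on the rod against the collar, and leave the other things alone.

Things in the scene. Friction and masses are not known exactly. Their poses are not given: they have to be found in the camera images.
- jig: Fixed board 220 x 300 x 24 mm with a dish blank and a level guide rod: 13 mm steel, axis 130 mm above the table, bent by hand to about 150 mm radius round the jig's origin (on the table, z up). Angles from jig x towards y: free end near 4 deg, post (140 mm high) at 106 deg. On the way the rod may stray 20 mm in or out of that arc and 0.15 rad in direction. Over 10 N from the gauge harms it.
- stop: Brass stop collar fixed on the rod near the post, at about 97.6 deg on the arc: 26 mm diameter, 10 mm long. Origin at its centre on the rod's axis; its x points along the rod towards the post. Home, the bushing's end bears on it and the bore's middle is 20 mm from this origin. To seat the gauge, press with 5 to 8 N for a second (4 N for 0.4 s is the least that counts).
- rod_tip (a point): Point on the rod's axis at its free end, where the rounded dome (6 mm long) starts. It stands up to 30 mm off the true arc as the rod is bent; its yaw is such that the rod leads away from the end along this yaw + 94 deg, level.
- rod_entry (a point): Point on the rod's axis about 42 mm in from rod_tip; same yaw. Between these two points the rod has its true 150 mm radius.
- gauge: Loose gauge, about 0.3 kg: steel foot 30 x 36 x 22 mm (x, y, z), on it a brass bushing (28 mm outside, 30 mm long, open 16 mm bore along gauge x, 1.5 mm play round the rod), on that a wooden handle plate 12 (x) x 34 (y) mm, top at 98 mm. Scribing point on the foot's +y side. Origin under the foot. Its +x end leads onto the rod; at home its x points as the stop's x.
- gauge_bore (a point): Middle of the gauge's bore, on its axis, 36 mm above the foot's underside.
- gauge_grip (a point): Place to grip the handle plate from above, fingers closing along the gauge's x axis on the 12 mm thickness; 80 mm above the foot's underside (44 mm above the bore's axis).
- gauge_point (a point): Tip of the scribing point, on the gauge's +y side (43 mm from its middle, 11 mm above the underside).
- honing_block: Bystander: dark solid wooden block 50 x 36 x 40 mm with an upright plate on top, 80 mm high in all, no bore. Leave it. It and the gauge may swap places.
- chisel: Bystander: chisel lying on the mat, about 190 mm long. Leave it.
- gouge: Bystander: gouge lying on the left, about 210 mm long. Leave it.
- mallet: Bystander: wooden mallet lying on the left, 240 mm long. Leave it.
- offcut: Bystander: plywood offcut 90 x 60 x 20 mm. Leave it.

How it is judged:
By the outcome, as a careful person would: the job done as asked, in the order asked, and still so for the second after the job is handed in, with the robot touching nothing.
It also fails if it takes over 72 s, if anything falls off the work surface, if the arm or the gripper's body presses on something with over 40 N, if the wrist force passes 120 N, or if a joint passes its speed limit or range.

ROBOT

A 7-joint arm with a two-finger parallel gripper is mounted at the origin on the work surface. World frame = base frame: x ahead of the robot, y to its left, z up, the work surface at z = 0. Lengths are in m, angles in rad, forces in N, time in s.
With the tool pointing down it reaches from about 0.425 to 0.925 m from the base axis. Payload 6.8 kg.
Tool frame: the origin (TCP) lies on the centre line of the jaws, within the pads' length; the fingertips stand 14 mm ahead of it and the grasp point (between the pads) lies 5 mm behind it (bot.finger_overhang is the distance from the TCP to the fingertips, in m); z points along the fingers, y is the line along which they close (so a half turn about z gives the same grasp; the last joint's range is limited). The gripper opens to 85 mm and grips with 20 to 120 N. Pads are 22 mm wide; open, the fingers measure 114 mm over their backs; the gripper's body (76 mm by 85 mm) begins 54 mm behind the grasp point. The pads swing forward as they close: fully open they stand 13 mm farther back than shut.
Start: joints at [1.239, 0.477, 0.022, 1.555, -0.011, 1.109, -0.083], TCP at [0.15, -0.658, 0.245] pointing down, gripper open.
Joint ranges: [-2.96, 2.96], [-0.34, 2.1], [-1.41, 1.46], [0.24, 2.44], [-1.37, 4.51], [0.17, 1.92], [-2.96, 2.96]. Speed limits (rad/s): [2.39, 2.39, 3.14, 3.14, 3.14, 3.14, 3.14].

INTERFACE

Orientations are given as a unit quaternion [w, x, y, z].
In Python, from station import bot gives the robot as it stands.
- The arm moves only by the shell command python3 -m inch 'ROWS' [OPENING] [FORCE]. ROWS is JSON, a list of rows, each a list of 4 numbers: the shift along the tool's x, y, z in m, then the turn about the tool's z in degrees. A call has 1 to 12 rows; each row shifts and turns the commanded pose from where the row before left it, along the tool's axes as they then stand; what a row does not reach is not made up. A row lasts 1/10 s, in which the tool goes at most 50 mm and 8.59 degrees, less where a joint would pass 70% of its speed; a pose out of reach is approached as far as the arm can. A call is refused whole if a number of a shift passes 0.05 or a number of a turn 8.59, either way. A call with a gripper value outside its range is refused whole. OPENING is the finger opening in m, from 0 to 0.0854, set as the call begins (- or left out, the last holds). The fingers move at their own pace and stop on an object; FORCE is the grip in N (left out, the last holds). Time passes only in rows, so rows that do not move let the fingers close. It gives the time, the measured TCP pose, the force, the opening and the grip force at its end, in the units of the state.
- bot.get_obs(): the state, without advancing time (a new reading comes with each control period).
- bot.read_camera(name): name is "scene" or "side" or "wrist"; returns a dict with "color" (480x640x3 uint8, red, green, blue), "mtx" (3x3 intrinsics, pixels), "world_from_camera" (4x4, takes a point from camera to world coordinates); the wrist camera has in their place "hand_eye" (4x4, takes a point from camera to tool coordinates, whose origin is the TCP and whose axes are the flange's). Camera axes: x right, y up, looking along -z (the intrinsics and any distortion apply to the point x, -y, -z); pixel columns grow to the right and rows downward; lengths in m; the calibration is good to about 2 mm. A picture is of the moment at which its call begins: read the wrist's pose just before it. There is no depth.
- bot.hand_in(): hands the job in; it is judged then, once.
The state is a dict: "t": time; "q": joint angles; "joint_vel": joint speeds; "joint_torque": joint torques, N m; "eef_pos": TCP position; "tool_rot": TCP orientation; "contact_force": force on the tool from outside, world axes, zero at the start; "torque": the same for the moment, N m; "gripper_width": opening from 0.0 (shut) to 1.0 (fully open); "grasp_force": force on a finger pad.
Only numpy, scipy, OpenCV 4.12 (cv2) and the standard library are available. Lean on these libraries where they do the work, as an engineer would, in place of code of your own. Each camera call takes 0.05 s, during which the arm holds its last target. There are 200 camera calls.

## Working session

There is one attempt and no reset: what is moved stays moved. The work goes in short steps, Python scripts to look and compute and a shell command to move; the robot and the scene stay as the last step left them, time stands still between calls to the robot, and variables do not carry over. Pictures are saved under pics/ and viewed, at most 10 in all, crops included, and the job is handed in when it is done.

```bash
mkdir -p pics; ls
cat > h.py <<'E'
import numpy as np, cv2
from station import bot
from scipy.spatial.transform import Rotation as R
def T_tool():
    o=bot.get_obs(); q=o['tool_rot']; T=np.eye(4); T[:3,:3]=R.from_quat([q[1],q[2],q[3],q[0]]).as_matrix(); T[:3,3]=o['eef_pos']; return T
def cam(name):
    T=T_tool(); c=bot.read_camera(name)
    W=c['world_from_camera'] if 'world_from_camera' in c else T@np.array(c['hand_eye'])
    return c['color'],np.array(c['mtx']),np.array(W),c
def ray(K,W,u,v):
    d=np.array([(u-K[0,2])/K[0,0],-(v-K[1,2])/K[1,1],-1.]); return W[:3,3],W[:3,:3]@d
def onz(K,W,u,v,z):
    o,d=ray(K,W,u,v); return o+d*(z-o[2])/d[2]
def proj(K,W,P):
    p=np.linalg.inv(W)@np.append(P,1); return K[0,0]*p[0]/-p[2]+K[0,2], K[1,1]*-p[1]/-p[2]+K[1,2]
def tri(a,b):
    (o1,d1),(o2,d2)=a,b; s=np.linalg.lstsq(np.c_[d1,-d2],o2-o1,rcond=None)[0]
    p,q=o1+s[0]*d1,o2+s[1]*d2; return (p+q)/2,np.linalg.norm(p-q)
E
python3 - <<'E'
from h import *
for n in ['scene','side','wrist']:
    im,K,W,c=cam(n); cv2.imwrite(f'pics/{n}0.png',im[:,:,::-1]); np.savez(f'{n}0.npz',im=im,K=K,W=W)
    print(n,K.tolist(),W.round(3).tolist(),[k for k in c])
o=bot.get_obs();print(o)
E
```

```text
pics
scene [[547.5069967402978, 0.0, 327.14222149546345], [0.0, 547.5069967402978, 241.33738549886925], [0.0, 0.0, 1.0]] [[0.111, -0.702, 0.704, 1.42], [0.994, 0.065, -0.092, -0.068], [0.019, 0.709, 0.705, 1.0], [0.0, 0.0, 0.0, 1.0]] ['color', 'mtx', 'world_from_camera']
side [[470.16086664245034, 0.0, 320.9813415608584], [0.0, 470.16086664245034, 254.00627676568214], [0.0, 0.0, 1.0]] [[-0.983, 0.108, -0.15, 0.362], [-0.185, -0.63, 0.755, 0.816], [-0.013, 0.769, 0.639, 0.759], [0.0, 0.0, 0.0, 1.0]] ['color', 'mtx', 'world_from_camera']
wrist [[376.53169984802093, 0.0, 319.816454408535], [0.0, 376.53169984802093, 237.7319514503756], [0.0, 0.0, 1.0]] [[0.221, 0.939, 0.262, 0.217], [-0.975, 0.214, 0.058, -0.642], [-0.001, -0.268, 0.963, 0.373], [0.0, 0.0, 0.0, 1.0]] ['color', 'mtx', 'hand_eye']
{'t': 0.15, 'q': array([ 1.23889829,  0.47762713,  0.02231901,  1.55615777, -0.01149648,
        1.10927458, -0.08308402]), 'joint_vel': array([-9.45357612e-04, -2.19294100e-03, -1.40227847e-04, -4.23054826e-03,
       -2.57161000e-03,  1.00837931e-05,  1.11794411e-03]), 'joint_torque': array([ 2.41409070e-03, -5.96924222e+01,  1.61009464e+00, -2.81491184e+01,
        1.26763809e-02,  6.59748723e-03,  3.06269101e-05]), 'eef_pos': array([ 0.14973175, -0.65777376,  0.24456528]), 'tool_rot': array([-6.59465419e-04,  9.93742229e-01,  1.11695720e-01, -1.15998608e-04]), 'contact_force': array([-0.7430809 , -0.72940298,  0.247581  ]), 'torque': array([-0.02531014, -0.00931184,  0.03373221]), 'grasp_force': 0.0, 'gripper_width': 0.9994947163681872}
```

View pics/scene0.png

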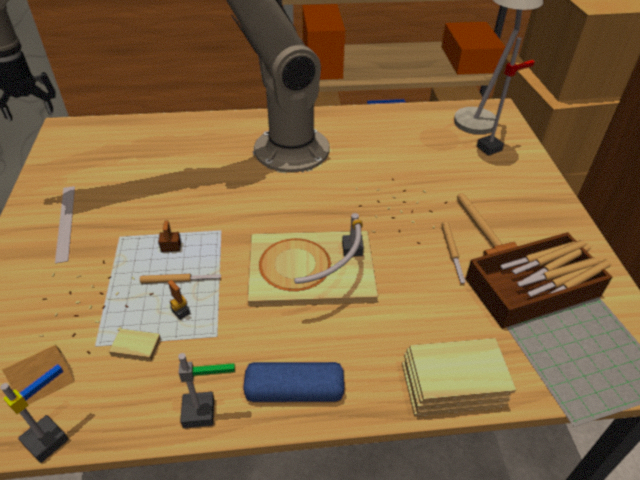

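View pics/side0.png

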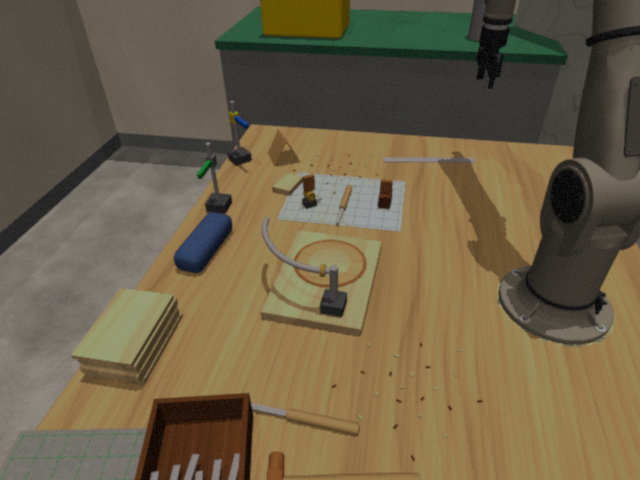

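Scene view: the gauge (brass) is at (178,300) and the honing block at (169,240). The rod's free end is at about (297,280) and the post at (353,245). In the side view the gauge is at (309,195), the rod end at (266,222) and the collar at (323,270). I'll enlarge the rod and gauge in both views.

Run:
```python
from h import *
s=np.load('scene0.npz');d=np.load('side0.npz')
def crop(z,x0,y0,w,h,k):
    return cv2.resize(z['im'][y0:y0+h,x0:x0+w],(w*k,h*k),interpolation=cv2.INTER_CUBIC)
a=crop(s,280,200,100,100,4);b=crop(d,250,205,100,125,4)[:400]
c=crop(s,150,270,50,50,4);e=crop(d,290,165,50,50,4)
out=np.zeros((600,800,3),np.uint8);out[:400,:400]=a;out[:400,400:]=b;out[400:,:200]=c;out[400:,200:400]=e
cv2.imwrite('pics/c1.png',out[:,:,::-1])
P=lambda z,u,v,h:onz(z['K'],z['W'],u,v,h).round(3)
for n,u,v,h in [('gauge',180,313,0.),('block',170,249,0.),('tip',297,280,.13),('post',353,250,0.05)]: print(n,P(s,u,v,h))
for n,u,v,h in [('gauge',311,206,0.),('tip',266,222,.13),('collar',323,270,0.13)]: print(n,P(d,u,v,h))
print([P(s,u,v,.024) for u,v in [(250,235),(370,233),(375,296),(249,300)]])
```

```text
gauge [ 0.62  -0.296  0.   ]
block [ 0.411 -0.337  0.   ]
tip [ 0.659 -0.03   0.13 ]
post [0.506 0.116 0.05 ]
gauge [ 0.609 -0.289  0.   ]
tip [ 0.655 -0.019  0.13 ]
collar [0.497 0.121 0.13 ]
[array([ 0.404, -0.133,  0.024]), array([0.425, 0.174, 0.024]), array([0.633, 0.15 , 0.024]), array([ 0.617, -0.138,  0.024])]
```

View pics/c1.png

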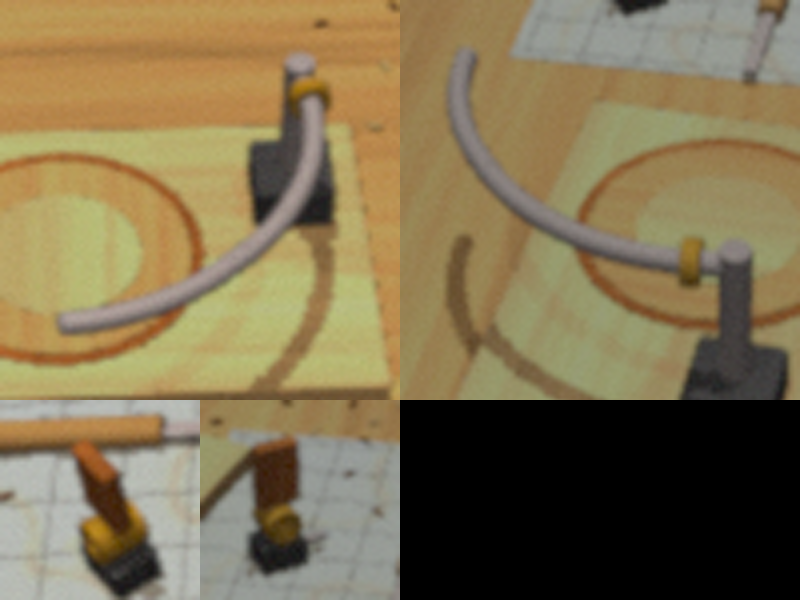

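The rod leads from the tip at about (0.657,-0.025) towards +y and curls to the collar at (0.497,0.121). The gauge is near (0.61,-0.29), with its bushing axis roughly along world y and its point towards -x. I'll go above it for a close look.

```bash
python3 -m inch '[[0.03,-0.015,0,0],[0.045,-0.021,0,0],[0.045,-0.021,0,0],[0.045,-0.021,0,0],[0.045,-0.021,0,0],[0.045,-0.021,0,0],[0.045,-0.021,0,0],[0.045,-0.021,0,0],[0.045,-0.021,0,0],[0.045,-0.021,0,0],[0.045,-0.021,0,0],[0.03,-0.015,0,0]]' 
python3 -m inch '[[0,0,0,0],[0,0,0,0]]'
python3 - <<'E'
from h import *
im,K,W,c=cam('wrist'); np.savez('w1.npz',im=im,K=K,W=W); cv2.imwrite('pics/w1.png',im[:,:,::-1]); print(T_tool().round(3),bot.get_obs()['q'].round(2))
E
```

```text
t: 1.35
eef_pos: [0.5967, -0.3071, 0.245]
tool_rot: [-0.001, 0.994, 0.113, 0.0]
contact_force: [-0.2, 0.2, -0.2]
gripper_width: 1.002
grasp_force: 0.0
t: 1.55
eef_pos: [0.5941, -0.3101, 0.2447]
tool_rot: [-0.0, 0.994, 0.113, -0.0]
contact_force: [-0.6, -0.9, -0.4]
gripper_width: 1.002
grasp_force: 0.0
[[ 0.975  0.221 -0.001  0.593]
 [ 0.221 -0.975 -0.    -0.312]
 [-0.001  0.    -1.     0.245]
 [ 0.     0.     0.     1.   ]] [ 0.49  0.47 -0.14  1.56  0.07  1.11 -1.01]
```

View pics/w1.png

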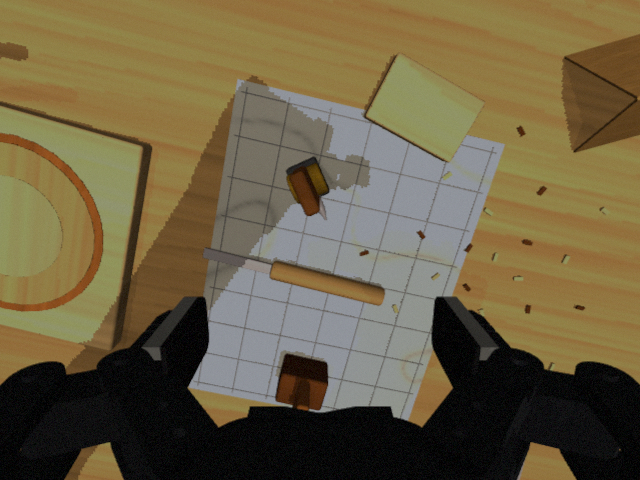

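The wrist view shows the gauge at about (308,188) with its point near (322,212). The honing block is at (303,380) and the chisel lies between them. I'll zoom in and measure the plate's top face.

Run:
```python
from h import *
z=np.load('w1.npz');im=z['im'];c=im[140:240,250:370]
cv2.imwrite('pics/w1c.png',cv2.resize(c,None,fx=6,fy=6,interpolation=cv2.INTER_CUBIC)[:,:,::-1])
```

```text
(no output)
```

View pics/w1c.png

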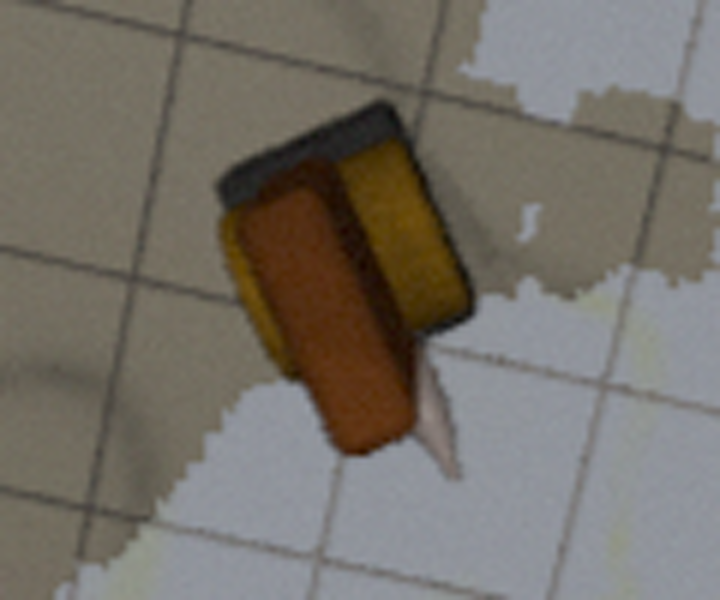

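The crop shows the plate's top face with long edges (242,230)-(335,440) and (325,200)-(415,415). The scribing point's tip is at (457,478), on the side nearer the robot.

Run:
```python
from h import *
z=np.load('w1.npz');K,W=z['K'],z['W']
f=lambda u,v,h:onz(K,W,250+u/6,140+v/6,h)
a,b,c,d=[f(u,v,.098) for u,v in [(242,230),(335,440),(325,200),(415,415)]]
e1,e2=b-a,d-c
for e in(e1,e2): print('plate +y yaw',np.degrees(np.arctan2(e[1],e[0])))
cen=f(328,325,.098); print('top cen',cen, 'len of face',np.linalg.norm(f(284,197,.098)-f(385,447,.098)))
tip=f(457,478,.011); print('tip',tip, tip-cen)
b=f(345,235,.022);print(b)
n=e2[:2]/np.linalg.norm(e2[:2]); print('width',abs(np.cross(n,(a-c)[:2])))
p=np.linalg.inv(T_tool())@np.append([cen[0],cen[1],.080],1); print('in tool',p)
for s in['scene','side']:
    q=np.load(s+'0.npz');print(s,proj(q['K'],q['W'],cen))
```

```text
plate +y yaw -144.10961980754374
plate +y yaw -144.74442199445042
top cen [ 0.61608552 -0.29304617  0.098     ] len of face 0.033120755050651866
tip [ 0.58187011 -0.31874584  0.011     ] [-0.03421541 -0.02569967 -0.087     ]
[ 0.61794736 -0.29231454  0.022     ]
width 0.010722636495005843
in tool [ 0.02679425 -0.0131093   0.16479162  1.        ]
scene (np.float64(173.84690558776478), np.float64(283.4235456563474))
side (np.float64(307.8706253599273), np.float64(175.34678302697458))<stdin>:10: DeprecationWarning: Arrays of 2-dimensional vectors are deprecated. Use arrays of 3-dimensional vectors instead. (deprecated in NumPy 2.0)
```

```bash
python3 -m inch '[[0.0268,-0.0131,0,0],[0,0,0,-7.6],[0,0,0,-7.6],[0,0,0,-7.6],[0,0,0.03,0],[0,0,0.04,0],[0,0,0.03,0],[0,0,0,0],[0,0,0,0]]'
python3 - <<'E'
from h import *
T=T_tool();print(T.round(4), np.degrees(np.arctan2(T[1,1],T[0,1])), np.linalg.inv(T)@np.array([.6161,-.2930,.075,1]))
E
```

```text
t: 2.5
eef_pos: [0.6162, -0.2939, 0.1457]
tool_rot: [0.0, 0.952, 0.305, -0.0]
contact_force: [0.2, 0.6, 0.7]
gripper_width: 1.002
grasp_force: 0.0
[[ 8.142e-01  5.806e-01 -7.000e-04  6.162e-01]
 [ 5.806e-01 -8.142e-01 -5.000e-04 -2.939e-01]
 [-9.000e-04 -0.000e+00 -1.000e+00  1.457e-01]
 [ 0.000e+00  0.000e+00  0.000e+00  1.000e+00]] -54.50416186395598 [ 4.70804685e-04 -7.59121741e-04  7.07367550e-02  1.00000000e+00]
```

```bash
python3 -m inch '[[0,0,0.03,0],[0,0,0.03,0],[0,0,0.0105,0],[0,0,0,0],[0,0,0,0]]'
python3 -m inch '[[0,0,0,0],[0,0,0,0],[0,0,0,0],[0,0,0,0],[0,0,0,0],[0,0,0,0],[0,0,0,0],[0,0,0,0]]' 0 60
python3 - <<'E'
from h import *
print(bot.get_obs()['eef_pos'])
E
```

```text
t: 3.0
eef_pos: [0.6183, -0.293, 0.077]
tool_rot: [0.001, 0.952, 0.306, 0.001]
contact_force: [0.0, -0.2, 0.2]
gripper_width: 0.998
grasp_force: 0.0
t: 3.8
eef_pos: [0.6172, -0.2923, 0.075]
tool_rot: [0.0, 0.952, 0.306, 0.0]
contact_force: [0.2, -0.4, 2.5]
gripper_width: 0.134
grasp_force: 59.1
[ 0.6172291  -0.29229196  0.07503396]
```

```bash
python3 -m inch '[[0,0,-0.015,0],[0,0,-0.03,0],[0,0,-0.04,0],[0,0,-0.04,0],[0,0,-0.04,0],[0,0,-0.02,0]]'
python3 -m inch '[[0.016,-0.036,0,0],[0.016,-0.036,0,0],[0.016,-0.036,0,0],[0.016,-0.036,0,0],[0.016,-0.036,0,0],[0.016,-0.036,0,0],[0,0,0,7],[0,0,0,7],[0,0,0,7],[0,0,0,7],[0,0,0,7],[0,0,0,0]]'
python3 -m inch '[[0,0,0,0],[0,0,0,0],[0,0,0,0]]'
python3 - <<'E'
from h import *
im,K,W,c=cam('wrist'); np.savez('w2.npz',im=im,K=K,W=W); cv2.imwrite('pics/w2.png',im[:,:,::-1]); print(T_tool().round(4),bot.get_obs()['q'].round(2))
E
```

```text
t: 4.4
eef_pos: [0.618, -0.2926, 0.2646]
tool_rot: [0.002, 0.952, 0.306, 0.002]
contact_force: [1.1, 1.1, -1.7]
gripper_width: 0.129
grasp_force: 58.9
t: 5.6
eef_pos: [0.5687, -0.0607, 0.26]
tool_rot: [0.0, 1.0, 0.005, -0.0]
contact_force: [0.3, -0.0, -3.1]
gripper_width: 0.132
grasp_force: 59.5
t: 5.9
eef_pos: [0.5692, -0.0608, 0.2598]
tool_rot: [-0.0, 1.0, 0.006, -0.0]
contact_force: [0.9, 1.0, -2.7]
gripper_width: 0.133
grasp_force: 59.5
[[ 9.999e-01  1.190e-02 -1.000e-04  5.692e-01]
 [ 1.190e-02 -9.999e-01  0.000e+00 -6.080e-02]
 [-1.000e-04 -0.000e+00 -1.000e+00  2.598e-01]
 [ 0.000e+00  0.000e+00  0.000e+00  1.000e+00]] [ 0.18  0.31 -0.22  1.78  0.08  1.07 -1.63]
```

View pics/w2.png

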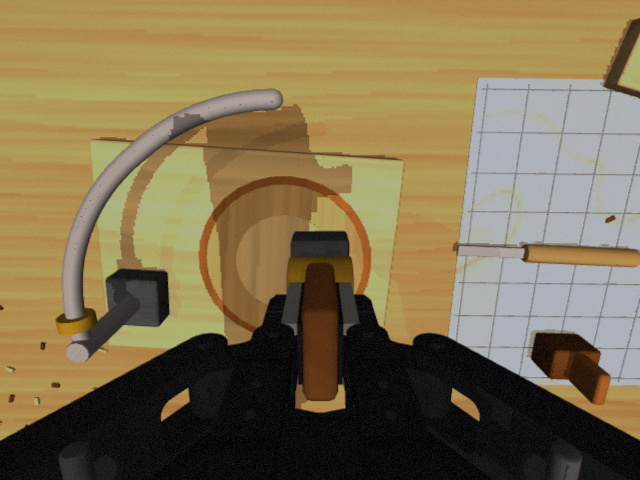

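The wrist view shows the whole rod, with its free end at (280,98) and the collar at (76,324). The held gauge's plate top spans rows 263-400, and the foot's outer edge is at row 233. I'll extract the rod's centreline on z=0.13 and the gauge's offset in the tool.

Run:
```python
from h import *
z=np.load('w2.npz');im,K,W=z['im'],z['K'],z['W']
hsv=cv2.cvtColor(im,cv2.COLOR_RGB2HSV)
m=((hsv[...,1]<70)&(hsv[...,2]>70)).astype(np.uint8); m[:, 300:]=0; m[345:]=0
m=cv2.morphologyEx(m,cv2.MORPH_CLOSE,np.ones((3,3),np.uint8))
n,l,st,ce=cv2.connectedComponentsWithStats(m); k=l[102,230]; print(k,st[k])
k=k or 1+np.argmax(st[1:,4])
v,u=np.nonzero(l==k)
P=np.array([onz(K,W,a,b,.13)[:2] for a,b in zip(u,v)])
hb=((hsv[...,0]>15)&(hsv[...,0]<30)&(hsv[...,1]>200)&(hsv[...,2]>60)).astype(np.uint8)
vv,uu=np.nonzero(hb[305:340,50:105]); print('collar px',uu.mean()+50,vv.mean()+305,len(uu), onz(K,W,uu.mean()+50,vv.mean()+305,.13))
C=np.array([.5,-.03]); d=P-C; a=np.degrees(np.arctan2(d[:,1],d[:,0])); r=np.hypot(*d.T)
print('ang range',a.min(),a.max())
pts=[]
for t in range(int(a.min())-1,int(a.max())+1,4):
    s=(a>=t)&(a<t+4)
    if s.sum()>10:
        lo,hi=np.percentile(r[s],[1,99]); rm=(lo+hi)/2; q=np.radians(t+2); p=C+rm*np.array([np.cos(q),np.sin(q)]); pts.append(p)
        print(t+2,p.round(4),'w',round((hi-lo)*1e3,1))
np.save('rod.npy',pts)
f=lambda u,v,h:(np.linalg.inv(T_tool())@np.append(onz(K,W,u,v,T_tool()[2,3]+h),1)).round(4)[:3]
print('plate ends',f(320,263,.023),f(320,400,.023),'foot outer edge',f(320,233,-.053),f(292,243,-.053),f(349,243,-.053))
o=[onz(K,W,*p,.024)[:2] for p in[(93,140),(403,158)]];print(o)
```

```text
1 [  62   89  221  231 6846]
collar px 75.1266294227188 323.99813780260706 537 [0.49545563 0.12548517 0.13      ]
ang range -1.6652912226481449 90.14031034786005
0 [ 0.6586 -0.03  ] w 12.2
4 [ 0.6582 -0.0189] w 12.4
8 [ 0.6567 -0.008 ] w 12.3
12 [0.6545 0.0028] w 12.2
16 [0.6517 0.0135] w 12.0
20 [0.6485 0.0241] w 10.7
24 [0.644  0.0341] w 10.7
28 [0.6383 0.0435] w 12.1
32 [0.6323 0.0527] w 12.1
36 [0.6257 0.0613] w 12.8
40 [0.619  0.0698] w 12.9
44 [0.6118 0.078 ] w 13.1
48 [0.6041 0.0856] w 13.2
52 [0.5927 0.0886] w 23.1
56 [0.587 0.099] w 13.5
60 [0.5781 0.1053] w 12.4
64 [0.5685 0.1105] w 12.5
68 [0.5586 0.115 ] w 12.4
72 [0.5484 0.1188] w 12.5
76 [0.5378 0.1217] w 12.6
80 [0.5271 0.1238] w 12.5
84 [0.5163 0.125 ] w 13.1
88 [0.5054 0.1255] w 12.9
plate ends [ 0.0313 -0.0007 -0.023 ] [-0.0168 -0.0007 -0.023 ] foot outer edge [ 0.0205 -0.0006  0.053 ] [ 0.0153 -0.0147  0.053 ] [0.0152 0.014  0.053 ]
[array([0.62901036, 0.15326689]), array([ 0.61583931, -0.13862894])]
```

Run:
```python
from h import *
z=np.load('w2.npz');im=z['im']
c=im[220:410,265:375]
cv2.imwrite('pics/w2c.png',cv2.resize(c,None,fx=3,fy=3,interpolation=cv2.INTER_CUBIC)[:,:,::-1])
```

```text
(no output)
```

View pics/w2c.png

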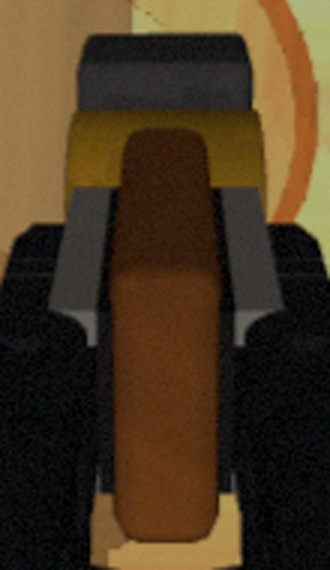

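The crop shows the plate's top face at rows 309-400 and columns 302-338. The foot's outer face runs from row 232 (bottom edge) to row 241 (top edge). Everything is square, with no tilt.

Run:
```python
from h import *
z=np.load('w2.npz');K,W=z['K'],z['W']
Ti=np.linalg.inv(T_tool()); zt=T_tool()[2,3]
f=lambda u,v,h:(Ti@np.append(onz(K,W,u,v,zt+h),1)).round(4)[:3]
print('plate',f(320,309.3,.023),f(320,400,.023),f(302.3,355,.023),f(337.7,355,.023))
print('foot bot',f(291,231.7,-.075),f(349,231.7,-.075),'top',f(291,240.7,-.053),f(349,240.7,-.053))
print('bush',f(287,265,-.039),f(353,265,-.039))
p=np.load('rod.npy'); p=np.delete(p,13,0)
# tip edge px: dome end
A=np.c_[2*p[:4],np.ones(4)]
x=np.linspace(0,1,5)
for i in range(0,len(p)-2,2):
    d=p[min(i+2,len(p)-1)]-p[i]; print(p[i+1].round(4),'heading',np.degrees(np.arctan2(d[1],d[0])).round(1))
```

```text
plate [ 0.0162 -0.0007 -0.023 ] [-0.0168 -0.0007 -0.023 ] [ 0.0002 -0.0064 -0.023 ] [ 0.0002  0.005  -0.023 ]
foot bot [ 0.0154 -0.0169  0.075 ] [0.0154 0.0156 0.075 ] top [ 0.0165 -0.0152  0.053 ] [0.0164 0.0139 0.053 ]
bush [ 0.0085 -0.0163  0.039 ] [0.0085 0.015  0.039 ]
[ 0.6582 -0.0189] heading 95.1
[0.6545 0.0028] heading 103.1
[0.6485 0.0241] heading 110.3
[0.6383 0.0435] heading 122.2
[0.6257 0.0613] heading 127.9
[0.6118 0.078 ] heading 133.4
[0.587 0.099] heading 143.0
[0.5685 0.1105] heading 153.4
[0.5484 0.1188] heading 162.2
[0.5271 0.1238] heading 171.2
```

Offset of the bore in the tool is about (-1, -0.6, +39) mm. The rod tip is at about (0.6585,-0.0286) with heading about 91.4°. I'll go to the pre-entry pose, bore about 33 mm short of the tip, then check from the wrist and the side.

```bash
python3 -m inch '[[0.03,0.001,0,-0.7],[0.03,0.001,0,0],[0.031,0,0,0],[0,0,0.03,0],[0,0,0.03,0],[0,0,0.0308,0],[0,0,0,0],[0,0,0,0],[0,0,0,0],[0,0,0,0]]'
python3 - <<'E'
from h import *
for n in ['wrist','side','scene']:
    im,K,W,c=cam(n); np.savez(f'{n}3.npz',im=im,K=K,W=W)
    if n=='wrist': a=im
    elif n=='side': b=im[170:290,225:345]
    else: c2=im[220:340,230:350]
out=np.zeros((480,800,3),np.uint8); out[:,:560]=a[:,80:640]; out[:240,560:]=cv2.resize(b,(240,240)); out[240:,560:]=cv2.resize(c2,(240,240))
cv2.imwrite('pics/p3.png',out[:,:,::-1]); T=T_tool(); print(T.round(4)); print(bot.get_obs()['contact_force'],bot.get_obs()['q'].round(2))
E
```

```text
t: 6.95
eef_pos: [0.6616, -0.0611, 0.1713]
tool_rot: [0.0, 1.0, 0.012, 0.002]
contact_force: [-0.9, 0.3, -2.8]
gripper_width: 0.136
grasp_force: 59.4
[[ 9.997e-01  2.300e-02  1.900e-03  6.609e-01]
 [ 2.300e-02 -9.997e-01 -2.000e-04 -6.110e-02]
 [ 1.900e-03  2.000e-04 -1.000e+00  1.703e-01]
 [ 0.000e+00  0.000e+00  0.000e+00  1.000e+00]]
[-0.56348857  0.03232682 -3.2986845 ] [ 0.14  0.54 -0.2   1.64  0.12  0.97 -1.65]
```

View pics/p3.png

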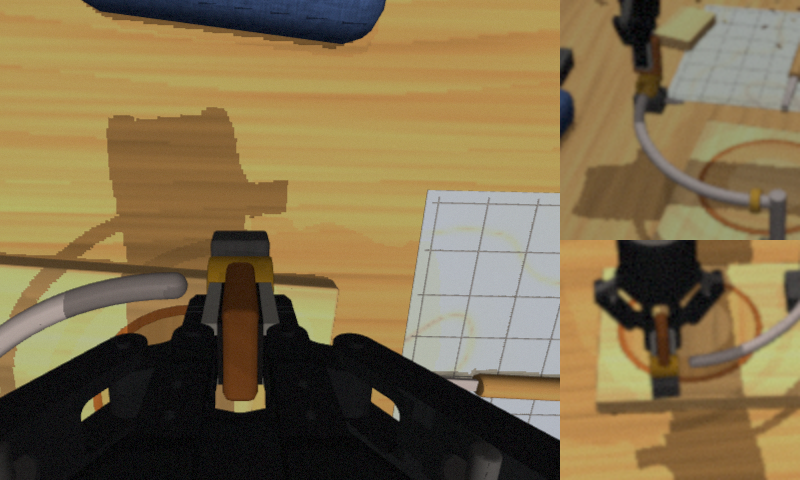

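The gauge faces the rod's free end, which shows at about (267,285) in the wrist image. I'll re-measure the rod's axis in the tool frame from this close view.

```bash
cat > rodm.py <<'E'
from h import *
def rod(z,T,seed=None,xmax=275):
    im,K,W=z['im'],z['K'],z['W']; hsv=cv2.cvtColor(im,cv2.COLOR_RGB2HSV)
    m=((hsv[...,1]<70)&(hsv[...,2]>70)).astype(np.uint8); m[:,xmax:]=0
    n,l,st,ce=cv2.connectedComponentsWithStats(m); k=1+np.argmax(st[1:,4]); print('box',st[k])
    out=[]
    for u in range(st[k][0],st[k][0]+st[k][2]):
        v=np.nonzero(l[:,u]==k)[0]
        if len(v)>5: out.append(np.r_[onz(K,W,u,(v.min()+v.max())/2,.13)[:2],len(v)])
    return np.array(out)
E
python3 - <<'E'
from rodm import *
z=np.load('wrist3.npz'); p=rod(z,None); T=T_tool()
c=p[:,1]<.012; p=p[c]
for q in p[::8]: print(q.round(4))
P=p[4:-12]
r=.15; from scipy.optimize import least_squares
s=least_squares(lambda x:np.hypot(P[:,0]-x[0],P[:,1]-x[1])-r,[.51,-.03]); print('centre',s.x,'rms',np.sqrt(np.mean(s.fun**2)),'dome end',p[-1])
b=(T@[-.001,-.0006,.039,1])[:3]; print('bore',b,'radius of bore',np.hypot(*(b[:2]-s.x)))
a=np.arctan2(*(p[-1,:2]-s.x)[::-1])+.006/.15; print('tip',s.x+r*np.array([np.cos(a),np.sin(a)]),'heading',np.degrees(a)+90)
S=np.load('side3.npz');C=np.load('scene3.npz')
E
```

```text
box [   0  273  266  168 8162]
[6.518e-01 1.190e-02 2.700e+01]
[6.526e-01 8.000e-03 2.600e+01]
[6.538e-01 4.000e-03 2.600e+01]
[ 0.6547  0.     27.    ]
[ 6.55e-01 -3.90e-03  2.60e+01]
[ 6.564e-01 -7.900e-03  2.600e+01]
[ 6.565e-01 -1.180e-02  2.500e+01]
[ 6.571e-01 -1.570e-02  2.500e+01]
[ 6.577e-01 -1.960e-02  2.500e+01]
[ 6.578e-01 -2.350e-02  2.500e+01]
[ 0.6579 -0.0274 25.    ]
[ 0.6583 -0.0313 20.    ]
centre [ 0.50805974 -0.0317526 ] rms 0.00015701891069171744 dome end [ 0.65777635 -0.03323041  9.        ]
bore [ 0.65992855 -0.06052584  0.13126787] radius of bore 0.1545704836592479
tip [ 0.65799166 -0.02723384] heading 91.72629914216981
```

```bash
python3 -m inch '[[-0.0009,0,0.0012,-0.4],[0,-0.004,0,0],[0,-0.004,0,0],[0,-0.004,0,0],[0,0,0,0],[0,0,0,0],[0,0,0,0]]'
cat > st.py <<'E'
from h import *
c=np.array([.50806,-.03175]); T=T_tool(); b=(T@[-.001,-.0006,.039,1])[:3]; d=b[:2]-c
h=np.degrees(np.arctan2(-T[1,1],-T[0,1])); o=bot.get_obs()
print('bore',b.round(4),'rad',np.hypot(*d).round(4),'ang',np.degrees(np.arctan2(d[1],d[0])).round(2),'head',h.round(2),'tilt',T[:2,2].round(4),'F',o['contact_force'].round(1),'M',o['torque'].round(2))
E
python3 st.py
```

```text
t: 7.8
eef_pos: [0.6591, -0.0493, 0.1678]
tool_rot: [0.0, 1.0, 0.015, -0.0]
contact_force: [0.1, -0.3, -3.4]
gripper_width: 0.132
grasp_force: 59.6
bore [ 0.6581 -0.0488  0.1288] rad 0.151 ang -6.47 head 91.71 tilt [-0.     -0.0002] F [ 0.1 -0.3 -3.4] M [-0.06  0.    0.05]
```

```bash
python3 -m inch '[[0.0006,0,-0.0012,0],[0,0,0,0],[0,-0.003,0,0],[0,-0.003,0,0],[0,-0.003,0,0],[0,-0.003,0,0],[0,0,0,0],[0,0,0,0]]'
python3 st.py
```

```text
t: 8.6
eef_pos: [0.6593, -0.0369, 0.169]
tool_rot: [0.0, 1.0, 0.015, -0.0]
contact_force: [-0.3, 1.2, -3.0]
gripper_width: 0.136
grasp_force: 59.6
bore [ 0.6582 -0.0363  0.13  ] rad 0.1503 ang -1.75 head 91.74 tilt [-0.0001 -0.    ] F [-0.3  1.2 -3. ] M [-0.01  0.04 -0.01]
```

```bash
python3 -m inch '[[0,-0.003,0,0],[0,-0.003,0,-0.5],[0,-0.003,0,-1],[0,-0.003,0,-1],[0,-0.003,0,-1],[0,-0.003,0,-1.1],[0,0,0,0],[0,0,0,0]]'
python3 st.py
```

```text
t: 9.4
eef_pos: [0.6583, -0.0191, 0.169]
tool_rot: [0.0, 0.998, 0.055, 0.0]
contact_force: [0.0, -1.2, -2.8]
gripper_width: 0.136
grasp_force: 59.6
bore [ 0.6573 -0.0186  0.13  ] rad 0.1498 ang 5.04 head 96.32 tilt [ 0.0001 -0.0001] F [ 0.  -1.2 -2.8] M [ 0.04 -0.06 -0.05]
```

On the rod, with almost no force. Next I'll have a script print the path rows along the measured centreline.

```bash
cat > plan.py <<'E'
import sys
from h import *
from scipy.interpolate import make_smoothing_spline
p=np.delete(np.load('rod.npy'),13,0)-[.0006,0]; p=np.vstack([p,[.4949,.1255]])
C=np.array([.5,-.03]); d=p-C; a=np.arctan2(d[:,1],d[:,0]); r=np.hypot(*d.T)
f=make_smoothing_spline(a,r,lam=2e-5)
g=np.linspace(a[0],a[-1]+.1,2000); X=C+f(g)[:,None]*np.c_[np.cos(g),np.sin(g)]
s=np.r_[0,np.cumsum(np.hypot(*np.diff(X,axis=0).T))]
at=lambda q:np.array([np.interp(q,s,X[:,0]),np.interp(q,s,X[:,1])])
hd=lambda q:(lambda e:np.degrees(np.arctan2(e[1],e[0])))(at(q+.012)-at(q-.012)) if q>.012 else 95
T=T_tool(); b=(T@[-.001,-.0006,.039,1])[:3]
i=np.argmin(np.hypot(*(X-b[:2]).T)); s0=s[i]; h=np.degrees(np.arctan2(-T[1,1],-T[0,1]))
sc=s[np.argmin(np.hypot(*(X-[.4949,.1255]).T))]
e=b[:2]-X[i]; t=np.radians(hd(s0)); o=bot.get_obs()
F=o['contact_force']; L=np.array([-np.sin(t),np.cos(t)])
print('s',s0.round(4),'collar s',sc.round(4),'lat(left+) mm',(e@L*1e3).round(2),'head',h.round(1),'want',round(hd(s0),1),'z',b[2].round(4),'F along/left/z',(F[:2]@[np.cos(t),np.sin(t)]).round(1),(F[:2]@L).round(1),F[2].round(1),'Mz',o['torque'][2].round(2))
n=int(sys.argv[1]); step=.003
pos=b[:2].copy(); 
for k in range(1,n+1):
    w=at(s0+k*step); hw=hd(s0+k*step); D=w-pos; q=np.radians(h); fx=np.array([np.cos(q),np.sin(q)]); lf=np.array([-fx[1],fx[0]])
    dh=np.clip(hw-h,-2,2); print([round(-D@lf,4),round(-D@fx,4),0,round(-dh,1)],end=','); h+=dh; pos=w
print()
E
python3 plan.py 12; sed -n 1p /dev/null
```

```text
s 0.0114 collar s 0.2506 lat(left+) mm 0.2 head 96.3 want 95 z 0.13 F along/left/z -1.2 0.1 -2.8 Mz -0.05
[np.float64(0.0002), np.float64(-0.003), 0, np.float64(-0.1)],[np.float64(-0.0), np.float64(-0.003), 0, np.float64(-1.2)],[np.float64(-0.0), np.float64(-0.003), 0, np.float64(-1.1)],[np.float64(-0.0), np.float64(-0.003), 0, np.float64(-1.1)],[np.float64(-0.0), np.float64(-0.003), 0, np.float64(-1.0)],[np.float64(-0.0), np.float64(-0.003), 0, np.float64(-0.9)],[np.float64(-0.0), np.float64(-0.003), 0, np.float64(-0.9)],[np.float64(-0.0), np.float64(-0.003), 0, np.float64(-0.8)],[np.float64(-0.0), np.float64(-0.003), 0, np.float64(-0.8)],[np.float64(-0.0), np.float64(-0.003), 0, np.float64(-0.8)],[np.float64(-0.0), np.float64(-0.003), 0, np.float64(-1.0)],[np.float64(0.0), np.float64(-0.003), 0, np.float64(-1.1)],
```

```bash
python3 -m inch '[[0.0001,-0.003,0,-0.2],[0,-0.003,0,-1.1],[0,-0.003,0,-1.1],[0,-0.003,0,-1.1],[0,-0.003,0,-1],[0,-0.003,0,-0.9],[0,-0.003,0,-0.9],[0,0,0,0]]' | grep contact
python3 plan.py 12
```

```text
contact_force: [-0.5, 0.2, -3.1]
s 0.0331 collar s 0.2506 lat(left+) mm -0.09 head 102.7 want 102.9 z 0.13 F along/left/z 0.3 0.4 -3.1 Mz 0.01
[np.float64(-0.0001), np.float64(-0.0029), 0, np.float64(-1.0)],[np.float64(-0.0), np.float64(-0.003), 0, np.float64(-0.8)],[np.float64(-0.0), np.float64(-0.003), 0, np.float64(-0.9)],[np.float64(-0.0), np.float64(-0.003), 0, np.float64(-1.0)],[np.float64(0.0), np.float64(-0.003), 0, np.float64(-1.1)],[np.float64(0.0), np.float64(-0.003), 0, np.float64(-1.3)],[np.float64(0.0), np.float64(-0.003), 0, np.float64(-1.5)],[np.float64(-0.0), np.float64(-0.003), 0, np.float64(-1.6)],[np.float64(-0.0), np.float64(-0.003), 0, np.float64(-1.8)],[np.float64(-0.0), np.float64(-0.003), 0, np.float64(-1.8)],[np.float64(-0.0001), np.float64(-0.003), 0, np.float64(-1.7)],[np.float64(-0.0001), np.float64(-0.003), 0, np.float64(-1.6)],
```

```bash
python3 -m inch '[[0,-0.003,0,-1],[0,-0.003,0,-0.9],[0,-0.003,0,-1],[0,-0.003,0,-1.1],[0,-0.003,0,-1.2],[0,-0.003,0,-1.3],[0,-0.003,0,-1.4],[0,0,0,0]]' | grep contact
python3 plan.py 10
```

```text
contact_force: [0.7, 0.9, -3.4]
s 0.054 collar s 0.2506 lat(left+) mm 0.06 head 110.6 want 110.2 z 0.13 F along/left/z 0.6 -1.0 -3.4 Mz -0.01
[np.float64(0.0001), np.float64(-0.003), 0, np.float64(-1.2)],[np.float64(-0.0), np.float64(-0.003), 0, np.float64(-1.8)],[np.float64(-0.0), np.float64(-0.003), 0, np.float64(-1.8)],[np.float64(-0.0001), np.float64(-0.003), 0, np.float64(-1.7)],[np.float64(-0.0001), np.float64(-0.003), 0, np.float64(-1.6)],[np.float64(-0.0001), np.float64(-0.003), 0, np.float64(-1.4)],[np.float64(-0.0001), np.float64(-0.003), 0, np.float64(-1.3)],[np.float64(-0.0001), np.float64(-0.003), 0, np.float64(-1.1)],[np.float64(-0.0), np.float64(-0.003), 0, np.float64(-1.0)],[np.float64(-0.0), np.float64(-0.003), 0, np.float64(-0.9)],
```

```bash
python3 -m inch '[[0,-0.003,0,-1.3],[0,-0.003,0,-1.7],[0,-0.003,0,-1.7],[-0.0001,-0.003,0,-1.6],[-0.0001,-0.003,0,-1.5],[0,-0.003,0,-1.4],[0,-0.003,0,-1.3],[0,0,0,0]]' | grep contact
python3 plan.py 10
```

```text
contact_force: [-0.3, 0.0, -3.2]
s 0.0748 collar s 0.2506 lat(left+) mm 0.06 head 121.1 want 121.3 z 0.13 F along/left/z 0.2 0.2 -3.2 Mz 0.03
[np.float64(-0.0), np.float64(-0.003), 0, np.float64(-1.3)],[np.float64(-0.0), np.float64(-0.003), 0, np.float64(-1.0)],[np.float64(-0.0), np.float64(-0.003), 0, np.float64(-0.9)],[np.float64(-0.0), np.float64(-0.003), 0, np.float64(-0.8)],[np.float64(-0.0), np.float64(-0.003), 0, np.float64(-0.7)],[np.float64(-0.0), np.float64(-0.003), 0, np.float64(-0.7)],[np.float64(-0.0), np.float64(-0.003), 0, np.float64(-0.6)],[np.float64(-0.0), np.float64(-0.003), 0, np.float64(-0.6)],[np.float64(-0.0), np.float64(-0.003), 0, np.float64(-0.6)],[np.float64(0.0), np.float64(-0.003), 0, np.float64(-0.6)],
```

```bash
python3 -m inch '[[0,-0.003,0,-1.2],[0,-0.003,0,-1],[0,-0.003,0,-0.9],[0,-0.003,0,-0.8],[0,-0.003,0,-0.7],[0,-0.003,0,-0.7],[0,-0.003,0,-0.6],[0,0,0,0]]' | grep contact
python3 plan.py 10
```

```text
contact_force: [0.9, 0.2, -2.9]
s 0.0957 collar s 0.2506 lat(left+) mm -0.1 head 127.0 want 127.0 z 0.13 F along/left/z -0.4 -0.8 -2.9 Mz -0.04
[np.float64(-0.0001), np.float64(-0.003), 0, np.float64(-0.6)],[np.float64(-0.0), np.float64(-0.003), 0, np.float64(-0.6)],[np.float64(0.0), np.float64(-0.003), 0, np.float64(-0.6)],[np.float64(0.0), np.float64(-0.003), 0, np.float64(-0.6)],[np.float64(0.0), np.float64(-0.003), 0, np.float64(-0.7)],[np.float64(-0.0), np.float64(-0.003), 0, np.float64(-0.8)],[np.float64(-0.0), np.float64(-0.003), 0, np.float64(-1.0)],[np.float64(-0.0), np.float64(-0.003), 0, np.float64(-1.1)],[np.float64(-0.0), np.float64(-0.003), 0, np.float64(-1.2)],[np.float64(-0.0), np.float64(-0.003), 0, np.float64(-1.2)],
```

```bash
python3 -m inch '[[-0.0001,-0.003,0,-0.6],[0,-0.003,0,-0.6],[0,-0.003,0,-0.6],[0,-0.003,0,-0.6],[0,-0.003,0,-0.7],[0,-0.003,0,-0.8],[0,-0.003,0,-1],[0,0,0,0]]' | grep contact
python3 plan.py 10
```

```text
contact_force: [0.7, -0.2, -2.6]
s 0.1165 collar s 0.2506 lat(left+) mm 0.07 head 131.9 want 131.8 z 0.13 F along/left/z -0.7 -0.4 -2.6 Mz -0.01
[np.float64(0.0001), np.float64(-0.003), 0, np.float64(-1.0)],[np.float64(-0.0), np.float64(-0.003), 0, np.float64(-1.2)],[np.float64(-0.0), np.float64(-0.003), 0, np.float64(-1.2)],[np.float64(-0.0), np.float64(-0.003), 0, np.float64(-1.3)],[np.float64(-0.0), np.float64(-0.003), 0, np.float64(-1.2)],[np.float64(-0.0), np.float64(-0.003), 0, np.float64(-1.2)],[np.float64(-0.0), np.float64(-0.003), 0, np.float64(-1.1)],[np.float64(-0.0), np.float64(-0.003), 0, np.float64(-1.0)],[np.float64(-0.0), np.float64(-0.003), 0, np.float64(-0.9)],[np.float64(-0.0), np.float64(-0.003), 0, np.float64(-0.8)],
```

```bash
python3 -m inch '[[0,-0.003,0,-1.1],[0,-0.003,0,-1.2],[0,-0.003,0,-1.2],[0,-0.003,0,-1.3],[0,-0.003,0,-1.2],[0,-0.003,0,-1.2],[0,-0.003,0,-1.1],[0,0,0,0]]' | grep contact
python3 plan.py 10
```

```text
contact_force: [0.4, -0.4, -2.5]
s 0.1374 collar s 0.2506 lat(left+) mm 0.05 head 140.2 want 140.1 z 0.13 F along/left/z -0.6 0.1 -2.5 Mz -0.02
[np.float64(0.0), np.float64(-0.003), 0, np.float64(-0.9)],[np.float64(-0.0), np.float64(-0.003), 0, np.float64(-0.9)],[np.float64(-0.0), np.float64(-0.003), 0, np.float64(-0.8)],[np.float64(-0.0), np.float64(-0.003), 0, np.float64(-0.7)],[np.float64(-0.0), np.float64(-0.003), 0, np.float64(-0.8)],[np.float64(0.0), np.float64(-0.003), 0, np.float64(-0.9)],[np.float64(0.0), np.float64(-0.003), 0, np.float64(-1.0)],[np.float64(0.0), np.float64(-0.003), 0, np.float64(-1.1)],[np.float64(-0.0), np.float64(-0.003), 0, np.float64(-1.2)],[np.float64(-0.0), np.float64(-0.003), 0, np.float64(-1.3)],
```

```bash
python3 -m inch '[[0,-0.003,0,-0.9],[0,-0.003,0,-0.9],[0,-0.003,0,-0.8],[0,-0.003,0,-0.8],[0,-0.003,0,-0.9],[0,-0.003,0,-0.9],[0,-0.003,0,-1],[0,0,0,0]]' | grep contact
python3 plan.py 10
```

```text
contact_force: [0.8, 0.4, -3.7]
s 0.1583 collar s 0.2506 lat(left+) mm 0.03 head 146.4 want 146.1 z 0.13 F along/left/z -0.4 -0.8 -3.7 Mz 0.0
[np.float64(0.0001), np.float64(-0.003), 0, np.float64(-0.8)],[np.float64(-0.0), np.float64(-0.003), 0, np.float64(-1.2)],[np.float64(-0.0), np.float64(-0.003), 0, np.float64(-1.3)],[np.float64(-0.0001), np.float64(-0.003), 0, np.float64(-1.3)],[np.float64(-0.0001), np.float64(-0.003), 0, np.float64(-1.4)],[np.float64(-0.0), np.float64(-0.003), 0, np.float64(-1.3)],[np.float64(-0.0), np.float64(-0.003), 0, np.float64(-1.3)],[np.float64(-0.0), np.float64(-0.003), 0, np.float64(-1.2)],[np.float64(-0.0), np.float64(-0.003), 0, np.float64(-1.2)],[np.float64(-0.0), np.float64(-0.003), 0, np.float64(-1.2)],
```

```bash
python3 -m inch '[[0,-0.003,0,-0.9],[0,-0.003,0,-1.1],[0,-0.003,0,-1.3],[-0.0001,-0.003,0,-1.3],[0,-0.003,0,-1.4],[0,-0.003,0,-1.3],[0,-0.003,0,-1.3],[0,0,0,0]]' | grep contact
python3 plan.py 10
```

```text
contact_force: [-0.0, 0.1, -3.8]
s 0.1792 collar s 0.2506 lat(left+) mm 0.16 head 155.0 want 154.8 z 0.13 F along/left/z 0.0 -0.1 -3.8 Mz -0.01
[np.float64(0.0001), np.float64(-0.003), 0, np.float64(-1.0)],[np.float64(-0.0), np.float64(-0.003), 0, np.float64(-1.2)],[np.float64(-0.0), np.float64(-0.003), 0, np.float64(-1.2)],[np.float64(-0.0), np.float64(-0.003), 0, np.float64(-1.3)],[np.float64(-0.0), np.float64(-0.003), 0, np.float64(-1.3)],[np.float64(-0.0), np.float64(-0.003), 0, np.float64(-1.3)],[np.float64(-0.0), np.float64(-0.003), 0, np.float64(-1.3)],[np.float64(-0.0), np.float64(-0.003), 0, np.float64(-1.3)],[np.float64(-0.0), np.float64(-0.003), 0, np.float64(-1.3)],[np.float64(-0.0), np.float64(-0.003), 0, np.float64(-1.3)],
```

```bash
python3 -m inch '[[0.0001,-0.003,0,-1],[0,-0.003,0,-1.2],[0,-0.003,0,-1.2],[0,-0.003,0,-1.3],[0,-0.003,0,-1.3],[0,-0.003,0,-1.3],[0,-0.003,0,-1.3],[0,0,0,0]]' | grep contact
python3 plan.py 10
```

```text
contact_force: [-0.8, 0.5, -1.9]
s 0.2001 collar s 0.2506 lat(left+) mm 0.24 head 163.6 want 163.5 z 0.13 F along/left/z 0.9 -0.3 -1.9 Mz 0.02
[np.float64(0.0002), np.float64(-0.003), 0, np.float64(-1.2)],[np.float64(-0.0), np.float64(-0.003), 0, np.float64(-1.3)],[np.float64(-0.0), np.float64(-0.003), 0, np.float64(-1.3)],[np.float64(-0.0), np.float64(-0.003), 0, np.float64(-1.2)],[np.float64(-0.0), np.float64(-0.003), 0, np.float64(-1.2)],[np.float64(-0.0), np.float64(-0.003), 0, np.float64(-1.2)],[np.float64(-0.0), np.float64(-0.003), 0, np.float64(-1.2)],[np.float64(-0.0), np.float64(-0.003), 0, np.float64(-1.2)],[np.float64(-0.0), np.float64(-0.003), 0, np.float64(-1.1)],[np.float64(-0.0), np.float64(-0.003), 0, np.float64(-1.0)],
```

```bash
python3 -m inch '[[0.0002,-0.003,0,-1.2],[0,-0.003,0,-1.3],[0,-0.003,0,-1.3],[0,-0.003,0,-1.2],[0,-0.003,0,-1.2],[0,-0.003,0,-1.2],[0,-0.003,0,-1.2],[0,0,0,0]]' | grep contact
python3 plan.py 5
```

```text
contact_force: [-0.5, -2.7, -2.4]
s 0.221 collar s 0.2506 lat(left+) mm 0.14 head 172.2 want 172.2 z 0.1299 F along/left/z 0.1 2.7 -2.4 Mz 0.01
[np.float64(0.0001), np.float64(-0.003), 0, np.float64(-1.1)],[np.float64(-0.0), np.float64(-0.003), 0, np.float64(-1.1)],[np.float64(-0.0), np.float64(-0.003), 0, np.float64(-1.0)],[np.float64(-0.0), np.float64(-0.003), 0, np.float64(-1.0)],[np.float64(-0.0), np.float64(-0.003), 0, np.float64(-0.9)],
```

There's a 2.7 N lateral push inward, so I'll ease the tool inward (-x) by 0.8 mm.

```bash
python3 -m inch '[[-0.0008,0,0,0],[0,0,0,0],[0,-0.001,0,-0.3],[0,-0.001,0,-0.4],[0,-0.001,0,-0.4],[0,0,0,0]]' | grep contact
python3 plan.py 3
```

```text
contact_force: [-0.1, -1.1, -3.7]
s 0.2234 collar s 0.2506 lat(left+) mm 0.33 head 173.3 want 173.1 z 0.1301 F along/left/z -0.1 1.1 -3.7 Mz 0.01
[np.float64(0.0003), np.float64(-0.003), 0, np.float64(-1.0)],[np.float64(-0.0), np.float64(-0.003), 0, np.float64(-1.1)],[np.float64(-0.0), np.float64(-0.003), 0, np.float64(-1.0)],
```

```bash
python3 -m inch '[[-0.0005,-0.001,0,-0.3],[0,-0.001,0,-0.4],[0,-0.001,0,-0.4],[0,-0.001,0,-0.3],[0,0,0,0],[0,0,0,0]]' | grep contact
python3 plan.py 3
```

```text
contact_force: [2.3, 0.9, -4.5]
s 0.2267 collar s 0.2506 lat(left+) mm 0.88 head 174.6 want 174.3 z 0.1302 F along/left/z -2.2 -1.1 -4.5 Mz 0.04
[np.float64(0.0009), np.float64(-0.0029), 0, np.float64(-0.8)],[np.float64(-0.0), np.float64(-0.003), 0, np.float64(-1.0)],[np.float64(-0.0), np.float64(-0.003), 0, np.float64(-0.9)],
```

```bash
python3 -m inch '[[0,-0.0005,0,0],[0,0,0,0],[0,0,0,0]]' | grep contact
python3 plan.py 1|head -1;python3 -m inch '[[0,-0.0005,0,0],[0,0,0,0],[0,0,0,0]]' | grep contact
python3 plan.py 1|head -1
```

```text
contact_force: [5.8, 0.2, -5.2]
s 0.2269 collar s 0.2506 lat(left+) mm 0.9 head 174.6 want 174.4 z 0.1303 F along/left/z -5.7 -0.8 -5.2 Mz 0.09
contact_force: [6.2, -0.1, -6.4]
s 0.2271 collar s 0.2506 lat(left+) mm 0.88 head 174.6 want 174.5 z 0.1303 F along/left/z -6.1 -0.5 -6.4 Mz 0.05
```

Bearing at about 6 N along the rod. I'll hold it for over a second, then check with a picture.

```bash
for i in 1 2 3; do python3 -m inch '[[0,0,0,0],[0,0,0,0],[0,0,0,0],[0,0,0,0],[0,0,0,0]]' | grep contact; done
python3 - <<'E'
from h import *
f=[]
for n,(x,y,w,h) in {'wrist':(120,120,400,360),'side':(270,200,120,108),'scene':(300,190,120,108)}.items():
    im,K,W,c=cam(n); f.append(cv2.resize(im[y:y+h,x:x+w],(400,360) if n=='wrist' else (333,300),interpolation=cv2.INTER_CUBIC))
out=np.zeros((600,733,3),np.uint8); out[:360,:400]=f[0]; out[:300,400:]=f[1]; out[300:,400:]=f[2]
cv2.imwrite('pics/p4.png',out[:,:,::-1])
E
python3 plan.py 1|head -1
```

```text
contact_force: [6.8, 0.8, -5.6]
contact_force: [5.7, 0.3, -6.4]
contact_force: [7.1, 0.1, -5.9]
s 0.2271 collar s 0.2506 lat(left+) mm 0.89 head 174.6 want 174.5 z 0.1303 F along/left/z -6.4 -1.0 -6.1 Mz 0.12
```

View pics/p4.png

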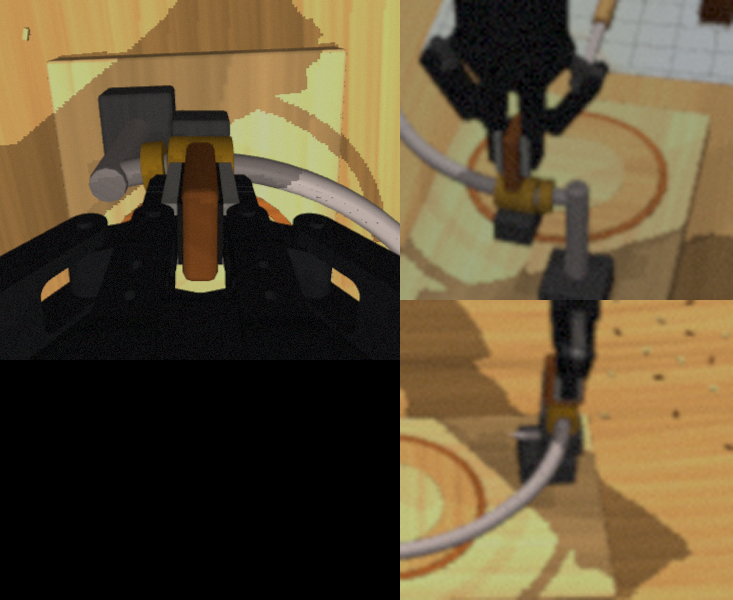

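The picture shows the bushing flush on the collar in the wrist (145,160) and side (535,195) panels, with the point inward over the dish. I'll ease the vertical load and then release.

```bash
python3 -m inch '[[0,0.0003,0.0005,0],[0,0,0.0003,0],[0,0,0,0],[0,0,0,0]]' | grep contact
python3 plan.py 1|head -1
```

```text
contact_force: [5.9, -0.7, -0.9]
s 0.2269 collar s 0.2506 lat(left+) mm 0.86 head 174.6 want 174.4 z 0.1299 F along/left/z -6.0 0.1 -0.9 Mz 0.09
```

```bash
python3 -m inch '[[0,0,0,0],[0,0,0,0],[0,0,0,0],[0,0,0,0],[0,0,0,0],[0,0,0,0]]' 0.035
python3 -m inch '[[0,0,-0.01,0],[0,0,-0.02,0],[0,0,-0.03,0],[0,0,-0.03,0],[0,0,-0.03,0],[0,0,0,0],[0,0,0,0],[0,0,0,0],[0,0,0,0],[0,0,0,0]]'
python3 - <<'E'
from h import *
f=[]
for n,(x,y,w,h) in {'wrist':(120,120,400,360),'side':(270,200,120,108),'scene':(300,190,120,108)}.items():
    im,K,W,c=cam(n); f.append(cv2.resize(im[y:y+h,x:x+w],(400,360) if n=='wrist' else (333,300),interpolation=cv2.INTER_CUBIC))
out=np.zeros((600,733,3),np.uint8); out[:360,:400]=f[0]; out[:300,400:]=f[1]; out[300:,400:]=f[2]
cv2.imwrite('pics/p5.png',out[:,:,::-1])
E
```

```text
t: 21.85
eef_pos: [0.5179, 0.1246, 0.1682]
tool_rot: [-0.0, 0.74, 0.673, -0.0]
contact_force: [0.4, 0.5, -0.4]
gripper_width: 0.412
grasp_force: 0.0
t: 22.85
eef_pos: [0.5176, 0.1245, 0.2874]
tool_rot: [-0.0, 0.739, 0.673, -0.001]
contact_force: [-0.4, 0.4, 1.0]
gripper_width: 0.41
grasp_force: 0.0
```

View pics/p5.png

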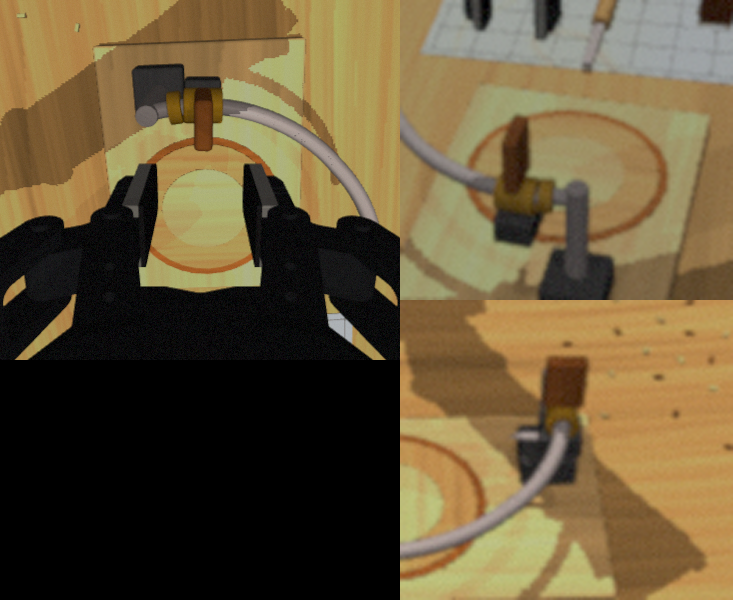

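The gauge hangs upright on the rod, flush against the collar in both the wrist (185,107) and side (535,195) panels. The gripper is well clear.

```bash
python3 -c "
from station import bot
print(bot.hand_in())"
```

```text
the job is handed in; nothing more can be done
None
```

The gauge hangs on the rod against the stop collar with its point facing the dish. I pressed it home at about 6 N for over a second, then released it, and handed the job in at about 23 s.

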